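# File the reference paddle and cover the calibration stage

## Robot

A 6-joint arm with a two-finger parallel gripper is mounted at the origin on the work surface. World frame = base frame: x ahead of the robot, y to its left, z up, the work surface at z = 0. Lengths are in m, angles in rad, forces in N, time in s.
With the tool pointing down it reaches from about 0.15 to 0.775 m from the base axis. Payload 6.1 kg.
Tool frame: the origin (TCP) lies at the very end of the fingers, on their centre line; the grasp point (between the pads) lies 19 mm behind it; z points along the fingers, y is the line along which they close (so a half turn about z gives the same grasp; the last joint's range is limited). The gripper opens to 85 mm and grips with 20 to 120 N. Pads are 22 mm wide; open, the fingers measure 114 mm over their backs; the gripper's body (76 mm by 85 mm) begins 54 mm behind the grasp point. The pads swing forward as they close: fully open they stand 13 mm farther back than shut.
Start: joints at [1.282, 0.126, -0.04, 1.405, 0, 1.571], TCP at [0.15, 0.503, 0.231] pointing down, gripper open.
Joint ranges: [-2.72, 2.72], [-0.95, 1.95], [-1.27, 1.35], [-1.78, 2.02], [-1.46, 1.47], [-3.14, 3.14]. Speed limits (rad/s): [2.39, 2.39, 3.01, 3.14, 3.14, 3.14].

## Interface

Orientations are given as a rotation vector (axis times angle).
In Python, from workcell import ctrl gives the robot as it stands.
- The arm moves only by the tool drive_tool, never from a script. Its argument "motion" is a list of rows, each a list of 3 entries, a list of its own where there are three numbers: the opening, from 0 (shut) to 1 (fully open), then the shift along the tool's x, y, z in cm, then the turn, a rotation vector about the tool's x, y, z in rad. In form: [[jaw, [tx, ty, tz], [wx, wy, wz]], ...]. A call has 1 to 5 rows; each row shifts and turns the commanded pose from where the row before left it, along the tool's axes as they then stand; what a row does not reach is not made up. A row lasts 1/10 s, in which the tool goes at most 50 mm and 8.59 degrees, less where a joint would pass 70% of its speed; a pose out of reach is approached as far as the arm can. A call is refused whole if a number of a shift passes 5 or a number of a turn 0.15, either way. A call with a gripper value outside its range is refused whole. The fingers move at their own pace and stop on an object; "force" is the grip in N (left out, the last holds). Time passes only in rows, so rows that do not move let the fingers close. It gives the time, the measured TCP pose, the force, the opening and the grip force at its end, in the units of the state.
- ctrl.state(): the state, without advancing time (a new reading comes with each control period).
- ctrl.camera(name): name is "side" or "top" or "wrist"; returns the picture (384x512x3 uint8, red, green, blue); there is no depth.
- ctrl.camera_model(name): a dict with "K" (3x3 intrinsics, pixels), "cam_to_world" (4x4, takes a point from camera to world coordinates). Camera axes: x right, y down, z forward; pixel columns grow to the right and rows downward; lengths in m; the calibration is good to about 2 mm. A picture is of the moment at which its call begins: read the wrist's pose just before it. camera_model takes no time and is no camera call; for the wrist camera it gives the pose at the moment of the call.
- ctrl.hand_in(): hands the job in; it is judged then, once.
The state is a dict: "clock": time; "q": joint angles; "joint_velocities": joint speeds; "joint_torque": joint torques, N m; "tool_pos": TCP position; "ee_rot": TCP orientation; "force": force on the tool from outside, world axes, zero at the start; "ft_torque": the same for the moment, N m; "opening": opening from 0.0 (shut) to 1.0 (fully open); "grasp_force": force on a finger pad.
Only numpy, scipy, OpenCV 4.12 (cv2) and the standard library are available. Lean on these libraries where they do the work, as an engineer would, in place of code of your own. Each camera call takes 0.05 s, during which the arm holds its last target. There are 200 camera calls.

## Task

Calibration is finished, so put the analyser's calibration stage away: pull the orange-handled reference paddle up out of the stage and slide it edgewise, fully home and upright, into the empty slot of the pale rack (the one marked by green clips). Then lower the white cover plate over the stage's two brass pins until it lies flush on the stage. Set both down under control rather than dropping them, let go, and leave the other paddles and everything else on the bench where they are.

Things in the scene. Friction and masses are not known exactly. Their poses are not given: they have to be found in the camera images.
- paddle: The reference paddle to file: a flat aluminium blade 6 thick (x) x 80 wide (y) x 92 high (z) with a gold disc on both faces and, above it, an orange handle 14 thick (x) x 60 wide (y), from z = 90 to z = 130. 0.10 to 0.20 kg. Origin: middle of the blade's bottom edge; x is the blade's normal, z up along it. It is the same turned half round. It starts upright in the stage's slot.
- stage: The calibration stage: a fixed dark grey block 100 (x) x 160 (y) x 30 high, origin at the centre of its underside. A slot 8.5 wide (x) x 85 long (y) x 24 deep in its middle (floor at z = 6) holds the paddle at the start. Two upright brass pins of 10 diameter stand at x = 0, y = +60 and -60, from z = 30 to z = 54, tapered over the last 4.
- stage_top (a point): Centre of the stage's top face, 30 above its origin and midway between the pins; axes as the stage's.
- rack: The pale fixed storage rack: a block 150 (x) x 102 (y) x 70 high, origin at the centre of its underside, with three parallel upright slots open at the top at x = -50, 0 and +50. Each slot is 9 wide (x), 86 long (y) and 55 deep (floor at z = 15). Two hold other paddles, one is empty.
- slot_clip: Pair of green clips, fixed on the rack's two long-side walls at the ends of the empty slot (which of the three varies); they rise 2 above the rack's top. Origin: under the centre of the empty slot at the level of the rack's underside, so the slot's floor is 15 above it; axes as the rack's (x across the slot, y along it).
- paddle_blue: Paddle of the same shape as the reference paddle with a blue handle, standing loosely in another slot of the rack. Leave it.
- paddle_grey: Paddle of the same shape with a grey handle, standing loosely in another slot of the rack. Leave it.
- plate: The white cover plate, 100 (x) x 150 (y) x 8 thick (z), lying flat on the table, origin at the centre of its underside. Two through holes of 13 diameter at x = 0, y = +60 and -60. In its middle a black upright grip bar 12 thick (x) x 60 long (y), from z = 8 to z = 40. 0.25 to 0.48 kg. The same turned half round.
- bottle: Amber bottle, 58 diameter, 150 high, origin under its centre. It and the jar stand in the gaps between stage, rack and plate. Leave it.
- jar: Pale jar with a white label and blue cap, 58 diameter, 100 high, origin under its centre. Leave it.
- tin: Flat steel tin, 66 diameter, 22 high, origin under its centre. Leave it.
- dish: White ceramic bowl, 84 diameter, 30 high, origin under its centre. Leave it.
- pen_tray: Clear open tray, 45 x 200 x 18, origin under its centre. Leave it.
- canister: Plain aluminium cylinder, 50 diameter, 120 high, origin under its centre. Leave it.
- case: Closed red case, 70 x 100 x 50 high, origin under its centre. Leave it.
Mind the look-alikes: they are no part of the job. What is shaped like the paddle but red is not meant. Of the things that look like the plate, take the one that is farthest to the robot's right at the start.

How it is judged:
On the way, in this order (a step that is already met when the one before it is completed fails the run):
1. the orange paddle stands fully home in the rack's empty slot and is let go (horizontal distance between paddle and slot_clip below 0.006 m and z of paddle in the frame of slot_clip between 0.011 and 0.019 m and angle between paddle's own z axis and vertical below 0.1 rad and angle between the x axis of paddle and the x axis of slot_clip, either way round below 0.12 rad and contact force between the fingers and paddle below 0.2 N), for 0.2 s.
2. the cover plate lies flush on the stage over both pins and is let go (horizontal distance between plate and stage_top below 0.005 m and z of plate in the frame of stage_top between -0.003 and 0.0025 m and angle between plate's own z axis and vertical below 0.03 rad and angle between the y axis of plate and the y axis of stage, either way round below 0.06 rad and contact force between the fingers and plate below 0.2 N), for 0.2 s.
At the end, for the whole second after the job is handed in: The orange paddle is in the clip-marked slot: foot within 4 mm of its floor, 6 mm of its centre, 0.10 rad of upright. The plate is on the stage within 2.5 mm of flush, 5 mm of centre, tilt under 0.03 and turn under 0.06 rad. Both are released and at rest (all of step 1 and all of step 2 and linear speed of each of paddle, plate below 0.02 m/s and angular speed of each of paddle, plate below 0.2 rad/s); the robot touches nothing.
It fails at once if a paddle already in the rack is moved by more than 20 mm (distance of any of paddle_blue, paddle_grey from where it was at the start of the episode above 0.02 m).
It fails at once if another thing on the bench is moved by more than 25 mm or tipped by more than 0.4 rad (distance of any of bottle, jar, tin, dish, pen_tray, canister, case from where it was at the start of the episode above 0.025 m or angle between any of bottle, jar, tin, dish, pen_tray, canister, case's own z axis and vertical above 0.4 rad).
It fails at once if the paddle is dropped into the slot (faster than 0.4 m/s inside it) (horizontal distance between paddle and slot_clip below 0.012 m and z of paddle in the frame of slot_clip below 0.07 m and linear speed of paddle above 0.4 m/s).
It fails at once if the plate is dropped onto the stage (faster than 0.4 m/s within 35 mm of its top) (horizontal distance between plate and stage_top below 0.03 m and z of plate in the frame of stage_top below 0.035 m and linear speed of plate above 0.4 m/s).
It also fails if it takes over 69 s, if anything falls off the work surface, if the arm or the gripper's body presses on something with over 40 N, if the wrist force passes 120 N, or if a joint passes its speed limit or range.

## Working session

There is one attempt and no reset: what is moved stays moved. The work goes in short steps, Python scripts to look and compute and a tool call to move; the robot and the scene stay as the last step left them, time stands still between calls to the robot, and variables do not carry over. Pictures are saved under pics/ and viewed, at most 10 in all, crops included, and the job is handed in when it is done.

Besides the shell and the picture viewer there is one more tool, called as a command line: name --argument value ..., lists and objects as JSON in quotes. drive_tool: Moves the arm, as the interface text tells. Its arguments: {"type":"object","properties":{"motion":{"type":"array"},"force":{"type":"number"}},"required":["motion"]}

```bash
mkdir -p pics; cat > h.py <<'E'
import numpy as np, cv2
from workcell import ctrl
def snap(n,f):
    m=ctrl.camera_model(n); im=ctrl.camera(n); cv2.imwrite(f'pics/{f}.png',im[:,:,::-1]); np.savez(f'pics/{f}.npz',K=m['K'],T=m['cam_to_world']); return im
def load(f): d=np.load(f'pics/{f}.npz'); return d['K'],d['T']
def ray(f,uv,z):
    K,T=load(f); d=T[:3,:3]@np.linalg.solve(K,[uv[0],uv[1],1]); o=T[:3,3]; return o+d*(z-o[2])/d[2]
def proj(f,P):
    K,T=load(f); c=(np.asarray(P)-T[:3,3])@T[:3,:3]; p=c@K.T; return p[...,:2]/p[...,2:]
def crop(f,x0,y0,x1,y1,s):
    im=cv2.imread(f'pics/{f}.png')[y0:y1,x0:x1]; cv2.imwrite(f'pics/{f}_c{x0}.png',cv2.resize(im,None,fx=s,fy=s,interpolation=cv2.INTER_CUBIC))
E
python3 - <<'E'
from h import *
a=snap('top','top0'); b=snap('side','side0')
cv2.imwrite('pics/top0b.png',cv2.resize(a[:,:,::-1],(800,600),interpolation=cv2.INTER_CUBIC))
cv2.imwrite('pics/side0b.png',cv2.resize(b[:,:,::-1],(800,600),interpolation=cv2.INTER_CUBIC))
for f in('top0','side0'): print(load(f))
print(ctrl.state())
E
```

```text
(array([[393.81965481,   0.        , 257.75551214],
       [  0.        , 393.81965481, 197.81855149],
       [  0.        ,   0.        ,   1.        ]]), array([[-9.41121329e-02, -9.74121030e-01,  2.05502129e-01,
         2.97713057e-01],
       [-9.95561242e-01,  9.22611193e-02, -1.85929720e-02,
         1.60138871e-02],
       [-8.48051457e-04, -2.06339779e-01, -9.78480034e-01,
         1.13684964e+00],
       [ 0.00000000e+00,  0.00000000e+00,  0.00000000e+00,
         1.00000000e+00]]))
(array([[484.61207881,   0.        , 252.85954652],
       [  0.        , 484.61207881, 198.66591768],
       [  0.        ,   0.        ,   1.        ]]), array([[ 0.68070249, -0.54486562,  0.48965864, -0.17272645],
       [-0.73235776, -0.49045084,  0.4723453 , -0.65351111],
       [-0.01721122, -0.68013193, -0.73288767,  1.09533795],
       [ 0.        ,  0.        ,  0.        ,  1.        ]]))
{'clock': 0.1, 'q': array([ 1.28200088e+00,  1.26319257e-01, -4.04785128e-02,  1.40539258e+00,
        5.21788273e-06,  1.57082531e+00]), 'joint_velocities': array([ 0.00025385, -0.00125767,  0.00238428,  0.00117584, -0.00011035,
        0.00070312]), 'joint_torque': array([ 6.34412390e-05, -4.36903560e+01,  3.53607953e+01,  1.36268843e-02,
       -6.44590864e-05, -1.07512088e-05]), 'tool_pos': array([0.14941675, 0.50292034, 0.2306196 ]), 'ee_rot': array([-4.52079370e-01, -3.10868643e+00,  2.16562681e-03]), 'force': array([-0.07239072,  0.11156734,  0.22707094]), 'ft_torque': array([ 0.01823252,  0.06246567, -0.04693505]), 'grasp_force': 0.0, 'opening': 0.9989579533081092}
```

View pics/top0b.png

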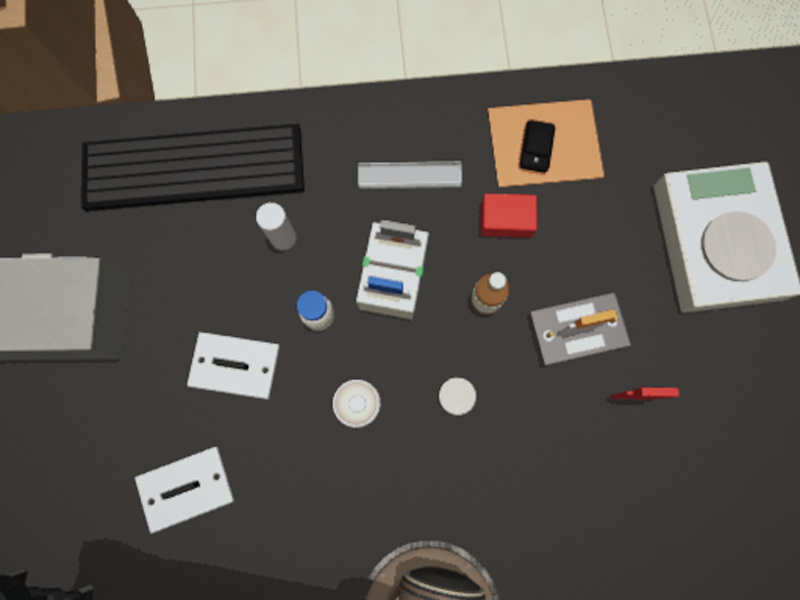

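View pics/side0b.png

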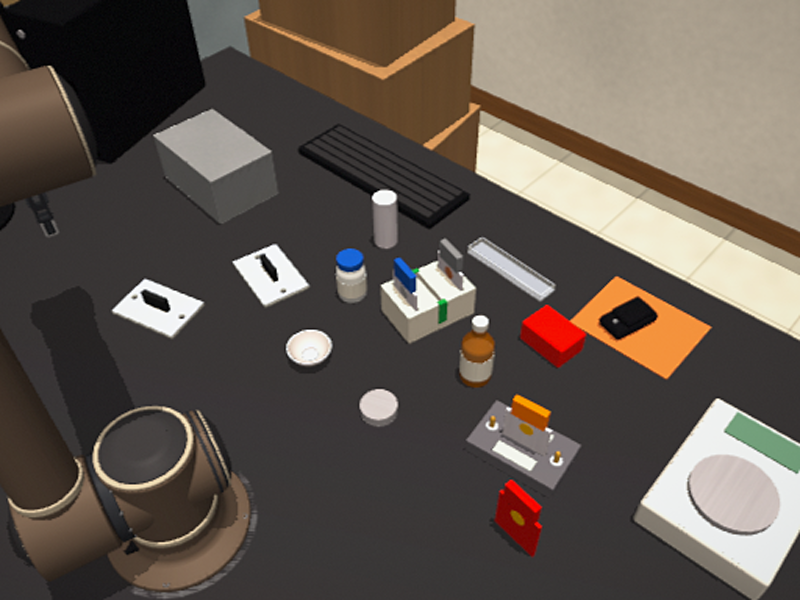

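The top view shows the stage at (580,328), the orange handle at about (598,320), and the rack at (393,270) with its green clips at (365,262) and (420,271). The plate farthest to the right is at (233,365), and the decoy plate is at (184,490). Next I'll enlarge these.

```bash
python3 - <<'E'
from h import *
t=cv2.imread('pics/top0.png'); s=cv2.imread('pics/side0.png')
def c(im,x,y): return cv2.resize(im[y:y+60,x:x+80],(400,300),interpolation=cv2.INTER_CUBIC)
g=np.vstack([np.hstack([c(t,332,182),c(t,212,142)]),np.hstack([c(t,110,205),c(s,295,250)])])
for x in range(0,800,50):
  for y in range(0,600,50): cv2.circle(g,(x,y),1,(0,255,255),-1)
cv2.imwrite('pics/grid.png',g)
E
```

```text
(no output)
```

View pics/grid.png

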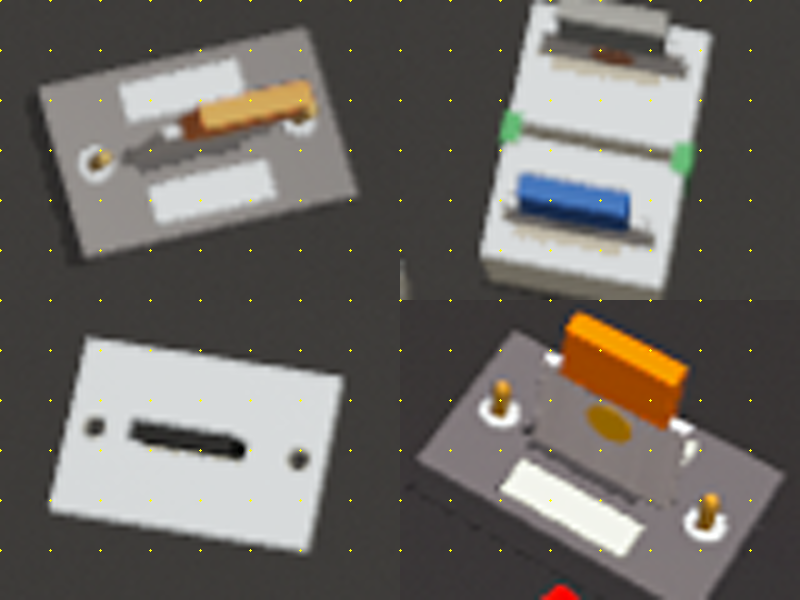

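Corners in the enlarged grid:
- **Stage top:** (38,87), (308,27), (358,195), (85,258).
- **Rack top:** (533,2), (711,33), (663,290), (481,258), with clips at (512,127) and (682,158).
- **Plate top:** (88,337), (343,377), (309,552), (49,513), with holes at (95,427) and (299,460).

```bash
cat > m.py <<'E'
from h import *
from scipy.optimize import least_squares
def o(p,x,y,gx=0,gy=0): p=np.array(p,float)-[gx,gy]; return (p+.5)/5-.5+[x,y]
def fit(name,f,px,model,z,g,free=False):
    model=np.array(model,float)/1000
    def W(p): c,s=np.cos(p[2]),np.sin(p[2]); return np.c_[model@np.array([[c,s],[-s,c]])+p[:2],np.full(len(model),z)]
    r=least_squares(lambda p:(proj(f,W(p))-px).ravel(),g)
    print(name,r.x.round(4),'yaw deg',np.degrees(r.x[2]).round(2),'res px',r.fun.round(2)); return r.x
if __name__=='__main__':
    # model order: upper-left,upper-right,lower-right,lower-left = (+x,+y),(+x,-y),(-x,-y),(-x,+y)
    R=lambda a,b:[(a,b),(a,-b),(-a,-b),(-a,b)]
    S=fit('stage','top0',o([(38,87),(308,27),(358,195),(85,258)],332,182),R(50,80),.03,[.4,-.2,0])
    side=o([(515,331),(784,472),(418,459)],295,250,400,300)
    print([ray('side0',p,.03).round(4) for p in side],[ray('top0',p,.03).round(4) for p in o([(38,87),(308,27),(358,195),(85,258)],332,182)])
    fit('rack','top0',o([(533,2),(711,33),(663,290),(481,258)],212,142,400,0),R(75,51),.07,[.4,0,0])
    c=[ray('top0',p,.072) for p in o([(512,127),(682,158)],212,142,400,0)]; print('clips',c,(c[0]+c[1])/2)
    fit('plate','top0',o([(88,337),(343,377),(309,552),(49,513)],110,205,0,300),R(50,75),.008,[.4,.3,0])
    c=[ray('top0',p,.006) for p in o([(95,427),(299,460)],110,205,0,300)]; print('holes',c,(c[0]+c[1])/2)
    print('orange',[ray('top0',p,.136).round(4) for p in o([(198,103),(310,80),(316,108),(205,132)],332,182)])
    print('orange side',[ray('side0',p,.136).round(4) for p in o([(577,313),(688,368),(682,382),(568,327)],295,250,400,300)])
E
python3 m.py
```

```text
stage [ 0.4649 -0.3237  0.1275] yaw deg 7.31 res px [ 0.21  0.09 -0.25  0.15 -0.06  0.    0.1  -0.22]
[array([ 0.5019, -0.2397,  0.03  ]), array([ 0.5238, -0.3963,  0.03  ]), array([ 0.4038, -0.2526,  0.03  ])] [array([ 0.5047, -0.2374,  0.03  ]), array([ 0.5251, -0.3975,  0.03  ]), array([ 0.4255, -0.4096,  0.03  ]), array([ 0.4046, -0.2503,  0.03  ])]
rack [ 0.6019  0.0071 -0.2759] yaw deg -15.81 res px [ 0.11  0.37 -0.28  0.32 -0.04 -0.28  0.2  -0.37]
clips [array([0.61575691, 0.05390361, 0.072     ]), array([ 0.58879059, -0.03940982,  0.072     ])] [0.60227375 0.00724689 0.072     ]
plate [ 0.4602  0.3156 -0.2451] yaw deg -14.04 res px [ 0.1   0.58 -0.22  0.25 -0.16 -0.32  0.28 -0.47]
holes [array([0.47587055, 0.37450627, 0.006     ]), array([0.44570961, 0.25818502, 0.006     ])] [0.46079008 0.31634565 0.006     ]
orange [array([ 0.4687, -0.2945,  0.136 ]), array([ 0.4752, -0.3542,  0.136 ]), array([ 0.4603, -0.3549,  0.136 ]), array([ 0.4532, -0.2957,  0.136 ])]
orange side [array([ 0.4637, -0.2967,  0.136 ]), array([ 0.473 , -0.3555,  0.136 ]), array([ 0.4644, -0.3581,  0.136 ]), array([ 0.454 , -0.2985,  0.136 ])]
```

drive_tool --motion '[[1, [-2.7, -3.5, 0], [0, 0, 0]], [1, [-2.7, -3.5, 0], [0, 0, 0]], [1, [-2.7, -3.5, 0], [0, 0, 0]], [1, [-2.7, -3.5, 0], [0, 0, 0]], [1, [-2.7, -3.5, 0], [0, 0, 0]]]' --force 60

```text
clock: 0.6
tool_pos: [0.2291, 0.2953, 0.231]
ee_rot: [-0.451, -3.109, 0.001]
force: [1.4, 0.3, 0.5]
opening: 1.003
grasp_force: 0.0
```

drive_tool --motion '[[1, [-2.7, -3.5, 0], [0, 0, 0]], [1, [-2.7, -3.5, 0], [0, 0, 0]], [1, [-2.7, -3.5, 0], [0, 0, 0]], [1, [-2.7, -3.5, 0], [0, 0, 0]], [1, [-2.7, -3.5, 0], [0, 0, 0]]]'

```text
clock: 1.1
tool_pos: [0.3086, 0.0891, 0.2312]
ee_rot: [0.451, 3.109, 0.0]
force: [0.8, 1.2, 0.2]
opening: 0.999
grasp_force: 0.0
```

drive_tool --motion '[[1, [-2.7, -3.5, 0], [0, 0, 0]], [1, [-2.7, -3.5, 0], [0, 0, 0]], [1, [-2.7, -3.5, 0], [0, 0, 0]], [1, [-2.7, -3.5, 0], [0, 0, 0]], [1, [-2.7, -3.5, 0], [0, 0, 0]]]'

```text
clock: 1.6
tool_pos: [0.3882, -0.1174, 0.2311]
ee_rot: [0.453, 3.109, 0.0]
force: [1.2, 0.6, 0.4]
opening: 1.0
grasp_force: 0.0
```

drive_tool --motion '[[1, [-2.7, -3.5, 0], [0, 0, 0]], [1, [-2.7, -3.5, 0], [0, 0, 0]], [1, [-2.7, -3.5, 0], [0, 0, 0]], [1, [-2.7, -3.5, 0], [0, 0, 0]], [1, [-2.7, -3.5, 0], [0, 0, 0]]]'

```text
clock: 2.1
tool_pos: [0.4679, -0.3234, 0.2308]
ee_rot: [-0.453, -3.108, -0.001]
force: [1.3, 0.5, 0.6]
opening: 1.003
grasp_force: 0.0
```

drive_tool --motion '[[1, [0, 0, 0], [0, 0, 0.145]], [1, [0, 0, 0], [0, 0, 0.145]], [1, [0, 0, 0], [0, 0, 0.145]], [1, [0, 0, 0], [0, 0, 0.145]], [1, [0, 0, 0], [0, 0, 0.145]]]'

```text
clock: 2.6
tool_pos: [0.4676, -0.3215, 0.2307]
ee_rot: [-1.533, -2.741, -0.0]
force: [-0.7, -0.0, 0.2]
opening: 1.004
grasp_force: 0.0
```

drive_tool --motion '[[1, [0, 0, 0], [0, 0, 0.145]], [1, [0, 0, 0], [0, 0, 0.145]], [1, [0, 0, 0], [0, 0, 0.145]], [1, [0, 0, 0], [0, 0, 0]]]'

```text
clock: 3.0
tool_pos: [0.4676, -0.3214, 0.2308]
ee_rot: [-2.082, -2.352, 0.0]
force: [-1.1, 0.3, -0.5]
opening: 1.002
grasp_force: 0.0
```

```bash
python3 - <<'E'
from h import *
im=snap('wrist','w1'); print(load('w1')[1].round(3),load('w1')[0][0])
cv2.imwrite('pics/w1b.png',cv2.resize(im[:,:,::-1],(800,600),interpolation=cv2.INTER_CUBIC))
E
```

```text
[[ 0.993  0.116  0.032  0.459]
 [ 0.12  -0.955 -0.27  -0.253]
 [-0.001  0.272 -0.962  0.374]
 [ 0.     0.     0.     1.   ]] [293.00446092   0.         258.410212  ]
```

View pics/w1b.png

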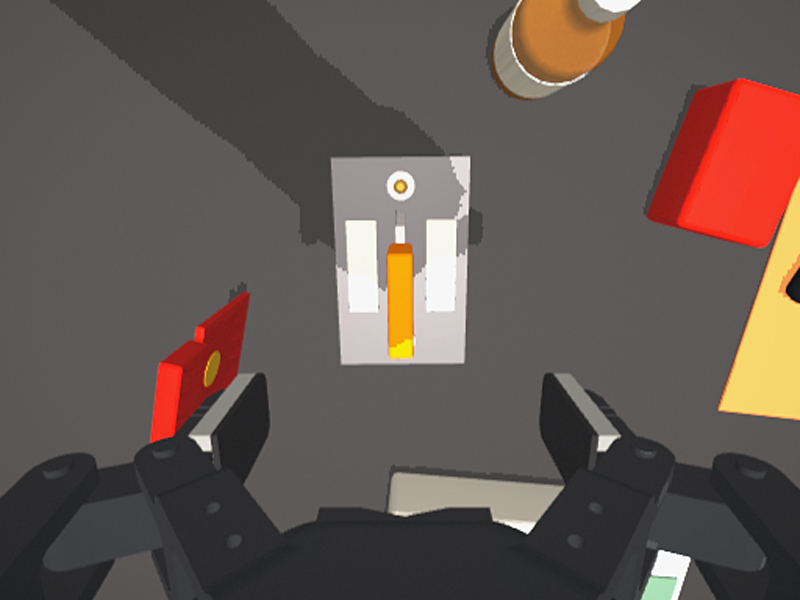

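The wrist view shows the stage top corners at (331,157), (470,156), (464,364) and (341,363). The handle top face spans columns 388–412 and rows 252–357, and the pin tip is at (400,187).

```bash
python3 - <<'E'
from h import *
from m import fit
from scipy.spatial.transform import Rotation as R
s=lambda p:(np.array(p,float)+.5)/1.5625-.5
q=lambda a,b:[(-a,b),(a,b),(a,-b),(-a,-b)]
fit('stage','w1',s([(331,157),(470,156),(464,364),(341,363)]),q(50,80),.03,[.46,-.32,.1])
fit('handle','w1',s([(388,252),(412,252),(413,357),(388,357)]),q(7,30),.136,[.46,-.32,.1])
print(ray('w1',s((400,187)),.054), 'pin')
st=ctrl.state(); print(st['tool_pos'],R.from_rotvec(st['ee_rot']).as_matrix().round(4))
E
```

```text
stage [ 0.4655 -0.323   0.1268] yaw deg 7.26 res px [-0.01  0.15  0.26  0.22 -0.1  -0.75 -0.18  0.3 ]
handle [ 0.4655 -0.3234  0.1229] yaw deg 7.04 res px [-0.86 -0.35  0.87 -0.38 -0.    0.41 -0.    0.44]
[ 0.45749644 -0.26384232  0.054     ] pin
[ 0.46766539 -0.3214502   0.23088711] [[-1.248e-01  9.922e-01 -7.000e-04]
 [ 9.922e-01  1.248e-01  4.000e-04]
 [ 5.000e-04 -6.000e-04 -1.000e+00]]
```

drive_tool --motion '[[1, [-0.17, -0.24, 3], [0, 0, 0]], [1, [0, 0, 4], [0, 0, 0]], [1, [0, 0, 4], [0, 0, 0]], [1, [0, 0, 2], [0, 0, 0]], [1, [0, 0, 0], [0, 0, 0]]]'

```text
clock: 3.55
tool_pos: [0.4636, -0.3221, 0.0977]
ee_rot: [-2.074, -2.351, 0.001]
force: [-0.5, -0.3, -0.2]
opening: 0.997
grasp_force: 0.0
```

drive_tool --motion '[[0.1, [0, 0, 0], [0, 0, 0]], [0, [0, 0, 0], [0, 0, 0]], [0, [0, 0, 0], [0, 0, 0]], [0, [0, 0, 0], [0, 0, 0]], [0, [0, 0, 0], [0, 0, 0]]]' --force 60

```text
clock: 4.05
tool_pos: [0.466, -0.3238, 0.1022]
ee_rot: [2.081, 2.352, 0.0]
force: [-4.0, 1.2, 9.4]
opening: 0.155
grasp_force: 58.3
```

drive_tool --motion '[[0, [0, 0, 0], [0, 0, 0]], [0, [0, 0, 0], [0, 0, 0]], [0, [0, 0, 0], [0, 0, 0]]]'

```text
clock: 4.35
tool_pos: [0.466, -0.3239, 0.1022]
ee_rot: [2.081, 2.351, 0.0]
force: [0.6, 0.8, 5.5]
opening: 0.157
grasp_force: 59.3
```

drive_tool --motion '[[0, [0, 0, -1], [0, 0, 0]], [0, [0, 0, -2], [0, 0, 0]], [0, [0, 0, -4], [0, 0, 0]], [0, [0, 0, -4], [0, 0, 0]], [0, [0, 0, -4], [0, 0, 0]]]'

```text
clock: 4.85
tool_pos: [0.4651, -0.3231, 0.2528]
ee_rot: [-2.081, -2.352, 0.0]
force: [1.2, -0.4, -1.5]
opening: 0.157
grasp_force: 58.5
```

drive_tool --motion '[[0, [0, 0, -4], [0, 0, 0]], [0, [0, 0, 0], [0, 0, 0]], [0, [3.3, 2.4, 0], [0, 0, 0]], [0, [3.3, 2.4, 0], [0, 0, 0]], [0, [3.3, 2.4, 0], [0, 0, 0]]]'

```text
clock: 5.35
tool_pos: [0.5251, -0.2155, 0.2905]
ee_rot: [-2.083, -2.35, 0.001]
force: [0.9, -1.4, -1.1]
opening: 0.154
grasp_force: 58.7
```

drive_tool --motion '[[0, [3.3, 2.4, 0], [0, 0, 0]], [0, [3.3, 2.4, 0], [0, 0, 0]], [0, [3.3, 2.4, 0], [0, 0, 0]], [0, [3.3, 2.4, 0], [0, 0, 0]], [0, [0, 0, 0], [0, 0, 0.1]]]'

```text
clock: 5.85
tool_pos: [0.6057, -0.0695, 0.2894]
ee_rot: [-2.191, -2.247, 0.0]
force: [0.3, -0.2, -1.1]
opening: 0.155
grasp_force: 58.9
```

drive_tool --motion '[[0, [0, 0, 0], [0, 0, 0.1]], [0, [0, 0, 0], [0, 0, 0.1]], [0, [0, 0, 0], [0, 0, 0.1]], [0, [0, 0, 0], [0, 0, 0]], [0, [0, 0, 0], [0, 0, 0]]]'

```text
clock: 6.35
tool_pos: [0.604, -0.0738, 0.2907]
ee_rot: [-2.505, -1.895, 0.001]
force: [0.5, 1.2, -1.8]
opening: 0.155
grasp_force: 58.9
```

```bash
python3 - <<'E'
from h import *
im=snap('wrist','w2'); print(ctrl.state()['tool_pos'])
cv2.imwrite('pics/w2b.png',cv2.resize(im[:,:,::-1],(800,600),interpolation=cv2.INTER_CUBIC))
E
```

```text
[ 0.60407468 -0.07382081  0.29085967]
```

View pics/w2b.png

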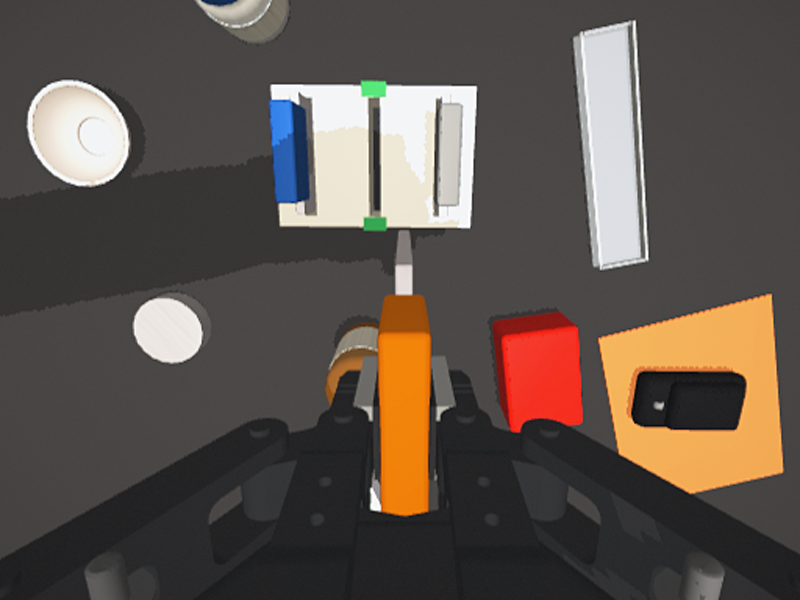

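The rack's top corners are at (271,85), (477,87), (470,228) and (280,227). The empty slot runs along column ~374.5 between the clips at rows 88 and 224. The held paddle hangs straight, with its near foot corner at (404,233).

```bash
python3 - <<'E'
from h import *
from m import fit
from scipy.spatial.transform import Rotation as R
s=lambda p:(np.array(p,float)+.5)/1.5625-.5
q=lambda a,b:[(-a,b),(a,b),(a,-b),(-a,-b)]
r=fit('rack','w2',s([(271,85),(477,87),(470,228),(280,227)]),q(75,51),.07,[.6,0,-.28])
a,b=ray('w2',s((374.5,88)),.072),ray('w2',s((375,224)),.072); print(a,b,(a+b)/2,np.linalg.norm(a-b),'yaw',np.degrees(np.arctan2(-(a-b)[0],(a-b)[1])))
a,b=ray('w2',s((374,105)),.07),ray('w2',s((375.2,210)),.07); print('slot yaw',np.degrees(np.arctan2(-(a-b)[0],(a-b)[1])))
st=ctrl.state(); M=R.from_rotvec(st['ee_rot']).as_matrix(); print(M.round(4),'toolyaw',np.degrees(np.arctan2(M[1,1],M[0,1])))
for c in (r[:2],((a+b)/2)[:2]): print('d tool',M.T@(np.r_[c,.1112]-st['tool_pos']))
f=ray('w2',s((404,233)),st['tool_pos'][2]-.0962); print('foot in tool',M.T@(f-st['tool_pos']))
E
```

```text
rack [ 0.603   0.0066 -0.2848] yaw deg -16.32 res px [ 0.04  0.32 -0.19  0.18  0.04 -0.11  0.14 -0.5 ]
[0.61749523 0.054019   0.072     ] [ 0.58945362 -0.03990084  0.072     ] [0.60347443 0.00705908 0.072     ] 0.09801666565478542 yaw -16.624022317690635
slot yaw -16.164244175795517
[[ 2.725e-01  9.621e-01 -8.000e-04]
 [ 9.621e-01 -2.725e-01  1.000e-04]
 [-1.000e-04 -8.000e-04 -1.000e+00]] toolyaw -15.815122802078406
d tool [ 0.07707302 -0.02277025  0.17967134]
d tool [ 0.07740003 -0.02270962  0.17967126]
foot in tool [ 0.03766847 -0.00027445  0.09619669]
```

drive_tool --motion '[[0, [2.6, -0.8, 0], [0, 0, 0.008]], [0, [2.6, -0.8, 0], [0, 0, 0]], [0, [2.5, -0.67, 0], [0, 0, 0]], [0, [0, 0, 3.5], [0, 0, 0]], [0, [0, 0, 3.5], [0, 0, 0]]]'

```text
clock: 6.9
tool_pos: [0.6047, 0.0074, 0.2214]
ee_rot: [2.511, 1.885, 0.004]
force: [0.2, 0.3, -1.5]
opening: 0.16
grasp_force: 59.0
```

drive_tool --motion '[[0, [0, 0, 2], [0, 0, 0]], [0, [0, 0, 1], [0, 0, 0]], [0, [0, 0, 0], [0, 0, 0]], [0, [0, 0, 0], [0, 0, 0]]]'

```text
clock: 7.3
tool_pos: [0.6044, 0.0064, 0.1924]
ee_rot: [2.514, 1.882, 0.002]
force: [-0.2, 0.3, -1.0]
opening: 0.159
grasp_force: 58.9
```

```bash
python3 - <<'E'
from h import *
from scipy.spatial.transform import Rotation as R
st=ctrl.state(); M=R.from_rotvec(st['ee_rot']).as_matrix(); print(M.round(4),'toolyaw',np.degrees(np.arctan2(M[1,1],M[0,1])),st['tool_pos'],st['force'])
print('d tool',M.T@(np.array([.603,.0068,.1112])-st['tool_pos']))
a=snap('wrist','w3'); b=snap('side','s3')
g=np.vstack([cv2.resize(a[60:210,130:380],(750,450),interpolation=cv2.INTER_CUBIC)])
c=cv2.resize(b[130:230,235:315],(480,600),interpolation=cv2.INTER_CUBIC)
g=np.zeros((600,800,3),np.uint8); g[:,480:]=cv2.resize(a[60:380,180:340],(320,600)); g[:,:480]=c
cv2.imwrite('pics/g3.png',g[:,:,::-1])
E
```

```text
[[ 2.818e-01  9.595e-01  1.300e-03]
 [ 9.595e-01 -2.818e-01  0.000e+00]
 [ 4.000e-04  1.200e-03 -1.000e+00]] toolyaw -16.370223291195096 [0.60441054 0.00636777 0.1923886 ] [-0.20459188  0.25755179 -1.04910692]
d tool [-1.33840378e-05 -1.57422329e-03  8.11867426e-02]
```

View pics/g3.png

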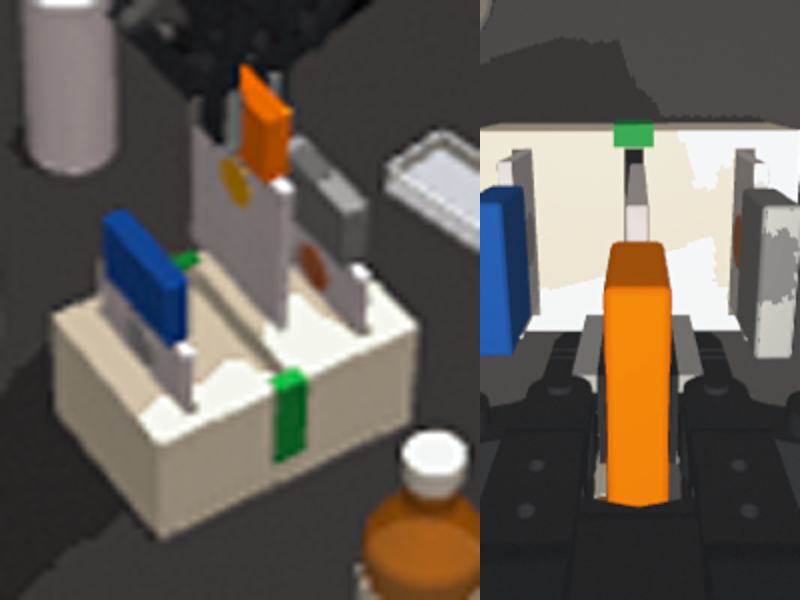

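The blade is about 1.5 mm to the right of the slot (slot at columns 625–643, foot at 629–645). I'll shift by −0.15 cm, go lower and look again.

drive_tool --motion '[[0, [0, -0.15, 1], [0, 0, 0]], [0, [0, 0, 0.8], [0, 0, 0]], [0, [0, 0, 0], [0, 0, 0]], [0, [0, 0, 0], [0, 0, 0]]]'

```text
clock: 7.8
tool_pos: [0.6023, 0.0069, 0.1729]
ee_rot: [-2.515, -1.882, 0.001]
force: [-0.3, 0.8, -0.5]
opening: 0.157
grasp_force: 59.0
```

```bash
python3 - <<'E'
from h import *
from scipy.spatial.transform import Rotation as R
st=ctrl.state(); M=R.from_rotvec(st['ee_rot']).as_matrix(); print(M.round(4),'toolyaw',np.degrees(np.arctan2(M[1,1],M[0,1])),st['tool_pos'],st['force'])
print('d tool',M.T@(np.array([.603,.0068,.1112])-st['tool_pos']))
a=snap('wrist','w4'); b=snap('side','s4')
g=np.zeros((600,800,3),np.uint8)
g[:,:400]=cv2.resize(b[140:215,255:305],(400,600),interpolation=cv2.INTER_CUBIC); g[:,400:]=cv2.resize(a[110:200,225:285],(400,600),interpolation=cv2.INTER_CUBIC)
cv2.imwrite('pics/g4.png',g[:,:,::-1])
E
```

```text
[[ 2.821e-01  9.594e-01 -9.000e-04]
 [ 9.594e-01 -2.821e-01 -0.000e+00]
 [-3.000e-04 -8.000e-04 -1.000e+00]] toolyaw -16.385264124149355 [0.60225603 0.00686823 0.17286422] [-0.27320103  0.75606087 -0.53220442]
d tool [0.00016147 0.00078453 0.06166354]
```

View pics/g4.png

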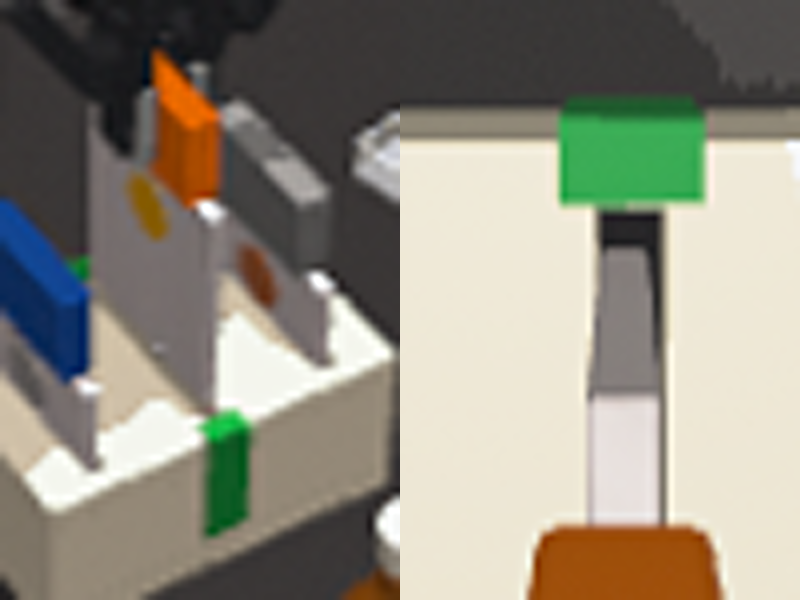

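```bash
python3 - <<'E'
from h import *
from scipy.spatial.transform import Rotation as R
p=np.array([.60226,.00687,.17286]); M=np.array([[.2821,.9594,0],[.9594,-.2821,0],[0,0,-1]])
o=lambda x,y:((x-400+.5)/6.667-.5+225,(y+.5)/6.667-.5+110)
for n,(x,y),z in (('foot',(626.5,248),.0767),('clip inner',(631,203),.072),('clip outer',(631,116),.072),('slot R',(663,300),.07),('slot L',(598,230),.07),('bladeL top',(588,395),.1687)): print(n,(M.T@(ray('w4',o(x,y),z)-p)).round(4))
q=lambda x,y:((x+.5)/8-.5+255,(y+.5)/8-.5+140)
for n,(x,y),z in (('side foot near corner',(209,412),.0767),('blade top near corner',(208,205),.1687),('clip top near L',(203,428),.072)): print(n,(M.T@(ray('s4',q(x,y),z)-p)).round(4))
E
```

```text
foot [ 0.0394 -0.0001  0.0962]
clip inner [0.0443 0.0004 0.1009]
clip outer [0.0548 0.0004 0.1009]
slot R [0.032  0.0045 0.1029]
slot L [ 0.0408 -0.0037  0.1029]
bladeL top [ 0.0395 -0.003   0.0042]
side foot near corner [-0.0468 -0.0052  0.0962]
blade top near corner [-0.0357 -0.0011  0.0042]
clip top near L [-0.0487 -0.0089  0.1009]
```

drive_tool --motion '[[0, [0.1, 0.04, 0], [0, 0, 0]], [0, [0, 0, 0.5], [0, 0, 0]], [0, [0, 0, 0.5], [0, 0, 0]], [0, [0, 0, 0.5], [0, 0, 0]], [0, [0, 0, 0], [0, 0, 0]]]'

```text
clock: 8.4
tool_pos: [0.6026, 0.0077, 0.1571]
ee_rot: [-2.515, -1.882, 0.002]
force: [0.2, -0.4, -1.6]
opening: 0.16
grasp_force: 59.0
```

drive_tool --motion '[[0, [0, 0, 1], [0, 0, 0]], [0, [0, 0, 1], [0, 0, 0]], [0, [0, 0, 1], [0, 0, 0]], [0, [0, 0, 1], [0, 0, 0]], [0, [0, 0, 0], [0, 0, 0]]]'

```text
clock: 8.9
tool_pos: [0.6022, 0.0077, 0.1161]
ee_rot: [-2.514, -1.881, 0.004]
force: [-0.3, -0.1, -1.4]
opening: 0.156
grasp_force: 58.9
```

drive_tool --motion '[[0, [0, 0, 0.3], [0, 0, 0]], [0, [0, 0, 0.2], [0, 0, 0]], [0, [0, 0, 0], [0, 0, 0]], [0, [0, 0, 0], [0, 0, 0]]]'

```text
clock: 9.3
tool_pos: [0.6034, 0.0077, 0.1136]
ee_rot: [2.515, 1.882, 0.001]
force: [-0.3, 0.3, -0.8]
opening: 0.15
grasp_force: 58.9
```

drive_tool --motion '[[0, [0, 0, 0.1], [0, 0, 0]], [0, [0, 0, 0.1], [0, 0, 0]], [0, [0, 0, 0], [0, 0, 0]], [0, [0, 0, 0], [0, 0, 0]]]'

```text
clock: 9.7
tool_pos: [0.6032, 0.0077, 0.1113]
ee_rot: [-2.515, -1.882, 0.0]
force: [-0.4, 0.3, -0.9]
opening: 0.153
grasp_force: 59.0
```

drive_tool --motion '[[0, [0, 0, 0.1], [0, 0, 0]], [0, [0, 0, 0], [0, 0, 0]], [0, [0, 0, 0], [0, 0, 0]]]'

```text
clock: 10.0
tool_pos: [0.6034, 0.0078, 0.1112]
ee_rot: [2.515, 1.882, 0.001]
force: [-1.8, 0.6, 4.9]
opening: 0.15
grasp_force: 59.9
```

drive_tool --motion '[[0.4, [0, 0, 0], [0, 0, 0]], [0.4, [0, 0, 0], [0, 0, 0]], [0.4, [0, 0, 0], [0, 0, 0]], [0.4, [0, 0, 0], [0, 0, 0]]]'

```text
clock: 10.4
tool_pos: [0.6031, 0.0077, 0.11]
ee_rot: [-2.515, -1.882, 0.0]
force: [0.3, 0.6, 0.2]
opening: 0.402
grasp_force: 0.0
```

drive_tool --motion '[[0.4, [0, 0, -1], [0, 0, 0]], [0.4, [0, 0, -3], [0, 0, 0]], [0.4, [0, 0, -4], [0, 0, 0]], [0.4, [0, 0, -4], [0, 0, 0]], [0.4, [0, 0, 0], [0, 0, 0]]]'

```text
clock: 10.9
tool_pos: [0.6054, 0.0078, 0.2374]
ee_rot: [2.511, 1.879, 0.013]
force: [1.3, 0.1, 0.1]
opening: 0.402
grasp_force: 0.0
```

```bash
python3 - <<'E'
from h import *
a=snap('top','t5'); snap('side','s5'); cv2.imwrite('pics/side5.png',cv2.resize(cv2.imread('pics/s5.png')[130:230,235:335],(500,500),interpolation=cv2.INTER_CUBIC))
from scipy.spatial.transform import Rotation as R
st=ctrl.state(); M=R.from_rotvec(st['ee_rot']).as_matrix(); print('toolyaw',np.degrees(np.arctan2(M[1,1],M[0,1])),st['tool_pos'],st['q'])
print(M.T@(np.array([.4605,.316,.231])-st['tool_pos']))
E
```

```text
toolyaw -16.389285829650838 [0.60395136 0.00773522 0.23200411] [ 1.28084804e-02  2.75956290e-01  1.46789542e-01  1.43843716e+00
 -3.05517124e-06  1.86965037e+00]
[ 0.25526204 -0.22460511  0.00055784]
```

View pics/side5.png

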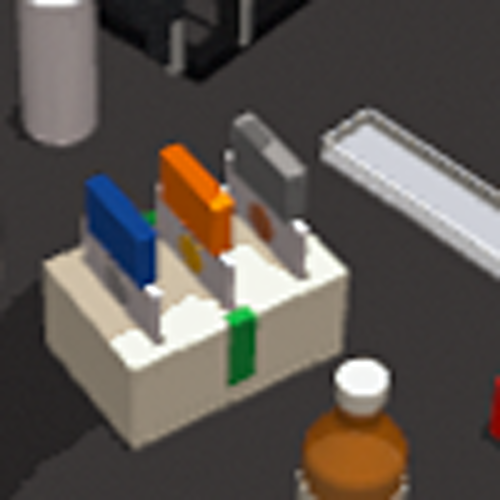

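The orange handle stands level with the blue and grey ones, so the paddle is home between the clips. Now the plate.

drive_tool --motion '[[0.6, [2.36, -3.2, 0], [0, 0, -0.035]], [0.6, [2.36, -3.2, 0], [0, 0, 0]], [0.6, [2.36, -3.2, 0], [0, 0, 0]], [0.6, [2.36, -3.2, 0], [0, 0, 0]], [0.6, [2.36, -3.2, 0], [0, 0, 0]]]'

```text
clock: 11.5
tool_pos: [0.4768, 0.1633, 0.2288]
ee_rot: [-2.482, -1.925, 0.004]
force: [0.6, 1.7, -0.5]
opening: 0.597
grasp_force: 0.0
```

drive_tool --motion '[[0.6, [2.36, -3.2, 0], [0, 0, 0]], [0.6, [2.36, -3.2, 0], [0, 0, 0]], [0.6, [0, 0, 0], [0, 0, 0]], [0.6, [0, 0, 0], [0, 0, 0]]]'

```text
clock: 11.9
tool_pos: [0.4274, 0.2246, 0.2293]
ee_rot: [2.48, 1.929, -0.003]
force: [1.1, -0.6, -0.4]
opening: 0.597
grasp_force: 0.0
```

```bash
python3 - <<'E'
from h import *
from m import fit
from scipy.spatial.transform import Rotation as R
st=ctrl.state(); M=R.from_rotvec(st['ee_rot']).as_matrix(); p=st['tool_pos']
im=snap('wrist','w6'); hsv=cv2.cvtColor(im,cv2.COLOR_RGB2HSV)
m=((im.min(2)>110)&(hsv[:,:,1]<60)).astype(np.uint8)
cs=cv2.findContours(m,cv2.RETR_CCOMP,cv2.CHAIN_APPROX_NONE); 
ctr=[c for c,h in zip(*[cs[0],cs[1][0]]) if h[3]<0 and cv2.contourArea(c)>1500]
for c in ctr: print(cv2.contourArea(c),c[:,0].mean(0),cv2.approxPolyDP(c,4,True)[:,0].tolist())
for c,h in zip(cs[0],cs[1][0]):
    if h[3]>=0 and cv2.contourArea(c)>20: print('hole',cv2.contourArea(c),c[:,0].mean(0))
print(proj('w6',[.4605,.316,.008]),M.T@(np.array([.4605,.316,.05])-p),p)
cv2.imwrite('pics/w6b.png',cv2.resize(im[:,:,::-1],(800,600),interpolation=cv2.INTER_CUBIC))
E
```

```text
2725.5 [240.17159763 273.11242604] [[227, 247], [211, 262], [213, 287], [235, 301], [257, 297], [269, 285], [270, 264], [254, 248]]
11684.0 [267.54504505  77.95720721] [[223, 11], [227, 148], [307, 148], [313, 11]]
10539.0 [66.39617486 51.49453552] [[0, 0], [1, 28], [74, 128], [141, 84], [87, 0]]
hole 25.0 [345.31818182 214.5       ]
hole 100.5 [266.83870968 135.67741935]
hole 732.0 [268.14492754  80.99275362]
hole 125.0 [267.72222222  26.5       ]
hole 102.5 [99.21212121 94.84848485]
hole 1580.0 [54.43037975 42.01898734]
[266.85676975  84.01561029] [0.09700382 0.00972812 0.17916606] [0.42742768 0.22457411 0.22931085]
```

```bash
python3 - <<'E'
from h import *
from m import fit
from scipy.spatial.transform import Rotation as R
st=ctrl.state(); M=R.from_rotvec(st['ee_rot']).as_matrix(); p=st['tool_pos']
c=np.array([(223,11),(313,11),(307,148),(227,148)],float)+[(-.5,-.5),(.5,-.5),(.5,.5),(-.5,.5)]
r=fit('plate','w6',c,[(-50,75),(50,75),(50,-75),(-50,-75)],.008,[.46,.316,-.25])
a,b=[ray('w6',u,.006) for u in((267.72,26.5),(266.84,135.68))]; d=a-b
print((a+b)/2,np.linalg.norm(d),'yaw',np.degrees(np.arctan2(-d[0],d[1])))
print('toolyaw',np.degrees(np.arctan2(M[1,1],M[0,1])),M.T@(np.r_[r[:2],.02]-p), M.T@((a+b)/2-p),p)
E
```

```text
plate [ 0.4613  0.3164 -0.2493] yaw deg -14.28 res px [ 0.04  0.55 -0.01  0.47 -0.18 -0.66  0.14 -0.65]
[0.4611288  0.31635427 0.006     ] 0.12053629229195936 yaw -14.325268156130841
toolyaw -14.34353954843367 [0.09795121 0.0095269  0.20929739] [0.09792671 0.00936007 0.22329758] [0.42804523 0.22402455 0.2294273 ]
```

drive_tool --motion '[[0.6, [4.9, 0.47, 0], [0, 0, 0]], [0.6, [4.9, 0.47, 0], [0, 0, 0]], [0.6, [0, 0, 4.5], [0, 0, 0]], [0.6, [0, 0, 4.5], [0, 0, 0]], [0.6, [0, 0, 4.5], [0, 0, 0]]]'

```text
clock: 12.45
tool_pos: [0.4629, 0.316, 0.093]
ee_rot: [2.483, 1.924, -0.0]
force: [0.0, 0.5, -0.8]
opening: 0.596
grasp_force: 0.0
```

drive_tool --motion '[[0.6, [0, 0, 4], [0, 0, 0]], [0.6, [0, 0, 2], [0, 0, 0]], [0.6, [0, 0, 1], [0, 0, 0]], [0.6, [0, 0, 0], [0, 0, 0]], [0.6, [0, 0, 0], [0, 0, 0]]]'

```text
clock: 12.95
tool_pos: [0.4629, 0.3168, 0.0262]
ee_rot: [2.483, 1.925, 0.002]
force: [-0.3, -0.2, 0.2]
opening: 0.604
grasp_force: 0.0
```

drive_tool --motion '[[0.6, [0, -0.15, 0.6], [0, 0, 0]], [0.6, [0, 0, 0.5], [0, 0, 0]], [0.6, [0, 0, 0], [0, 0, 0]], [0.6, [0, 0, 0], [0, 0, 0]]]'

```text
clock: 13.35
tool_pos: [0.4603, 0.3173, 0.0144]
ee_rot: [2.482, 1.926, 0.0]
force: [0.6, -0.7, -0.2]
opening: 0.601
grasp_force: 0.0
```

drive_tool --motion '[[0, [0, 0, 0], [0, 0, 0]], [0, [0, 0, 0], [0, 0, 0]], [0, [0, 0, 0], [0, 0, 0]], [0, [0, 0, 0], [0, 0, 0]], [0, [0, 0, 0], [0, 0, 0]]]' --force 80

```text
clock: 13.85
tool_pos: [0.4607, 0.3174, 0.0148]
ee_rot: [2.482, 1.926, 0.001]
force: [-0.6, -1.9, 4.4]
opening: 0.125
grasp_force: 79.6
```

drive_tool --motion '[[0, [0, 0, 0], [0, 0, 0]], [0, [0, 0, 0], [0, 0, 0]]]'

```text
clock: 14.05
tool_pos: [0.4606, 0.3174, 0.0148]
ee_rot: [2.482, 1.926, 0.001]
force: [-0.2, -1.1, 5.9]
opening: 0.123
grasp_force: 79.8
```

```bash
python3 - <<'E'
from h import *
from scipy.spatial.transform import Rotation as R
st=ctrl.state(); M=R.from_rotvec(st['ee_rot']).as_matrix(); p=st['tool_pos']
print('toolyaw',np.degrees(np.arctan2(M[1,1],M[0,1])),M.T@(np.array([.4612,.3164,0])-p),p,M.round(4).tolist(),st['opening'],st['grasp_force'],st['force'])
E
```

```text
toolyaw -14.383032428232733 [-0.00082428  0.00078576  0.01475421] [0.46063301 0.31738766 0.01475421] [[0.2484, 0.9687, 0.0007], [0.9687, -0.2484, 0.0004], [0.0006, 0.0006, -1.0]] 0.12303522810952157 79.75281715393066 [-0.18848332 -1.07119543  5.94103757]
```

drive_tool --motion '[[0, [0, 0, -1], [0, 0, 0]], [0, [0, 0, -3], [0, 0, 0]], [0, [0, 0, -4], [0, 0, 0]], [0, [0, 0, -4], [0, 0, 0]], [0, [0, 0, -4], [0, 0, 0]]]'

```text
clock: 14.55
tool_pos: [0.4595, 0.3167, 0.1753]
ee_rot: [-2.482, -1.926, 0.003]
force: [0.2, 1.6, -3.9]
opening: 0.126
grasp_force: 78.5
```

drive_tool --motion '[[0, [0, 0, -4], [0, 0, 0]], [0, [0, 0, 0], [0, 0, 0]], [0, [-4.1, 1.2, 0], [0, 0, 0]], [0, [-4.1, 1.2, 0], [0, 0, 0]], [0, [-4.1, 1.2, 0], [0, 0, 0]]]'

```text
clock: 15.05
tool_pos: [0.4636, 0.1878, 0.2127]
ee_rot: [-2.48, -1.927, 0.004]
force: [2.2, -1.0, -4.1]
opening: 0.121
grasp_force: 78.6
```

drive_tool --motion '[[0, [-4.1, 1.2, 0], [0, 0, 0]], [0, [-4.1, 1.2, 0], [0, 0, 0]], [0, [-4.1, 1.2, 0], [0, 0, 0]], [0, [-4.1, 1.2, 0], [0, 0, 0]], [0, [-4.1, 1.2, 0], [0, 0, 0]]]'

```text
clock: 15.55
tool_pos: [0.4707, -0.0259, 0.2129]
ee_rot: [-2.481, -1.925, 0.003]
force: [0.8, -0.2, -4.6]
opening: 0.124
grasp_force: 78.6
```

drive_tool --motion '[[0, [-4.1, 1.2, 0], [0, 0, 0]], [0, [-4.1, 1.2, 0], [0, 0, 0]], [0, [-4.1, 1.2, 0], [0, 0, 0]], [0, [-4.1, 1.2, 0], [0, 0, 0]], [0, [-4.1, 1.2, 0], [0, 0, 0]]]'

```text
clock: 16.05
tool_pos: [0.478, -0.2392, 0.2128]
ee_rot: [-2.48, -1.924, 0.001]
force: [1.0, 0.9, -2.9]
opening: 0.126
grasp_force: 78.6
```

drive_tool --motion '[[0, [-4.1, 1.2, 0], [0, 0, 0]], [0, [-4.1, 1.2, 0], [0, 0, 0]], [0, [-4.1, 1.2, 0], [0, 0, 0]], [0, [-4.1, 1.2, 0], [0, 0, 0]], [0, [-4.1, 1.2, 0], [0, 0, 0]]]'

```text
clock: 16.55
tool_pos: [0.4855, -0.4525, 0.2124]
ee_rot: [-2.48, -1.924, 0.0]
force: [0.3, -0.8, -3.7]
opening: 0.122
grasp_force: 78.6
```

drive_tool --motion '[[0, [0, 0, 0], [0, 0, -0.094]], [0, [0, 0, 0], [0, 0, -0.094]], [0, [0, 0, 0], [0, 0, -0.094]], [0, [0, 0, 0], [0, 0, -0.094]], [0, [0, 0, 0], [0, 0, 0]]]'

```text
clock: 17.05
tool_pos: [0.4857, -0.4508, 0.2124]
ee_rot: [-2.076, -2.354, -0.0]
force: [0.5, 0.3, -3.5]
opening: 0.122
grasp_force: 79.0
```

```bash
python3 - <<'E'
from h import *
from scipy.spatial.transform import Rotation as R
st=ctrl.state(); M=R.from_rotvec(st['ee_rot']).as_matrix(); p=st['tool_pos']
im=snap('wrist','w7')
print('toolyaw',np.degrees(np.arctan2(M[1,1],M[0,1])),p,M.round(4).tolist(),st['opening'],st['grasp_force'],st['force'])
q=lambda P:proj('w7',P)
print([q([.4654+a,-.3232+b,.03]).round(0) for a,b in((-.06,.075),(.05,.085),(.06,-.075),(-.05,-.085))])
cv2.imwrite('pics/w7b.png',cv2.resize(im[:,:,::-1],(800,600),interpolation=cv2.INTER_CUBIC))
E
```

```text
toolyaw 7.170826266889249 [ 0.48573817 -0.45083016  0.21236298] [[-0.1248, 0.9922, -0.0024], [0.9922, 0.1248, 0.0024], [0.0026, -0.0021, -1.0]] 0.12228067622851016 79.02172207832336 [ 0.46524902  0.32190894 -3.52072121]
[array([201., -48.]), array([318., -43.]), array([301., 130.]), array([200., 127.])]
```

View pics/w7b.png

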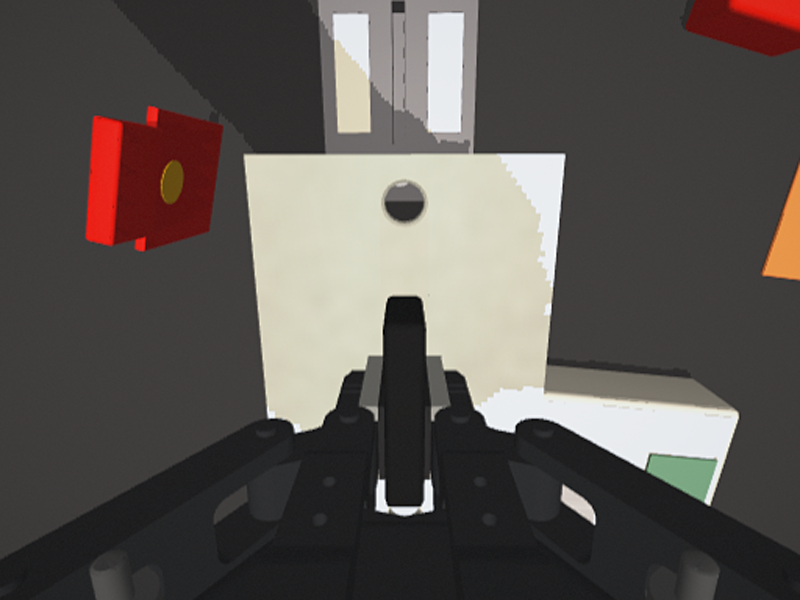

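The wrist view shows the held plate's hole at (404.5,201) and its front corners at (244,154) and (565,153). The stage's sides run (319,0)–(326,153) and (479,0)–(473,153), and the slot's near end is at (398,6).

```bash
python3 - <<'E'
from h import *
from scipy.spatial.transform import Rotation as R
st=ctrl.state(); M=R.from_rotvec(st['ee_rot']).as_matrix(); p=st['tool_pos']
s=lambda x,y:((x+.5)/1.5625-.5,(y+.5)/1.5625-.5)
T=lambda w:(M.T@(w-p)).round(4)
for n,u in(('hole',(404.5,201)),('cL',(244,154)),('cR',(565,153))): print(n,T(ray('w7',s(*u),p[2]-.0068)))
L=[ray('w7',s(*u),.03) for u in((319,0),(326,153),(479,0),(473,153))]
print([T(a) for a in L]); print('mid',(L[0]+L[2])/2,(L[1]+L[3])/2,'width',np.linalg.norm(L[0]-L[2]),np.linalg.norm(L[1]-L[3]))
d=L[0]-L[1];e=L[2]-L[3]; print([np.degrees(np.arctan2(-v[0],v[1])) for v in(d,e)])
c=np.array([.4654,-.3232,.0448])
S=np.array([np.cos(.1265),np.sin(.1265),0]); print('lateral of stage fit vs edges',[(m-c)@S for m in((L[0]+L[2])/2,(L[1]+L[3])/2)])
# plate centre = TCP-0.0008 tool x
print('shift',M.T@(c-p)+[.0008,0,0])
E
```

```text
hole [ 0.0596 -0.0002  0.0069]
cL [ 0.0739 -0.0503  0.0071]
cR [0.0743 0.0498 0.0069]
[array([ 0.1715, -0.0537,  0.1831]), array([ 0.0805, -0.0534,  0.1829]), array([0.1716, 0.0462, 0.183 ]), array([0.0806, 0.0462, 0.1828])]
mid [ 0.46068193 -0.28070764  0.03      ] [ 0.47202171 -0.37096691  0.03      ] width 0.09985771835746673 0.0996195440989015
[np.float64(7.235818630925171), np.float64(7.0858611794183926)]
lateral of stage fit vs edges [np.float64(0.0006805915216645817), np.float64(0.000542386875500912)]
shift [ 0.1296423  -0.00432452  0.16816376]
```

drive_tool --motion '[[0, [4.3, -0.12, 0], [0, 0, 0]], [0, [4.3, -0.12, 0], [0, 0, 0]], [0, [4.3, -0.12, 0], [0, 0, 0]], [0, [0, 0, 4], [0, 0, 0]], [0, [0, 0, 4], [0, 0, 0]]]'

```text
clock: 17.6
tool_pos: [0.4673, -0.3228, 0.1348]
ee_rot: [2.076, 2.353, 0.001]
force: [-0.2, -0.9, -4.6]
opening: 0.123
grasp_force: 79.2
```

drive_tool --motion '[[0, [0, 0, 3], [0, 0, 0]], [0, [0, 0, 1], [0, 0, 0]], [0, [0, 0, 0.5], [0, 0, 0]], [0, [0, 0, 0], [0, 0, 0]], [0, [0, 0, 0], [0, 0, 0]]]'

```text
clock: 18.1
tool_pos: [0.4675, -0.3245, 0.0909]
ee_rot: [2.077, 2.353, 0.0]
force: [0.1, 0.9, -3.8]
opening: 0.124
grasp_force: 78.9
```

```bash
python3 - <<'E'
from h import *
from scipy.spatial.transform import Rotation as R
st=ctrl.state(); M=R.from_rotvec(st['ee_rot']).as_matrix(); p=st['tool_pos']
S=np.array([np.cos(.1258),np.sin(.1258),0]); c=np.array([.4654,-.3232,.0448])+.0006*S
print('toolyaw',np.degrees(np.arctan2(M[1,1],M[0,1])),p,st['grasp_force'],st['force'])
print('shift',M.T@(c-p)+[.0006,0.0002,0])
E
```

```text
toolyaw 7.12878654542153 [ 0.46748996 -0.32449221  0.09092091] 78.85257482528687 [ 0.09911678  0.94346979 -3.81342781]
shift [ 0.00221989 -0.00119713  0.0461158 ]
```

Correct the shift, descend to just above the pins, and look through the hole.

drive_tool --motion '[[0, [0.2, -0.12, 0.8], [0, 0, 0]], [0, [0, 0, 0.7], [0, 0, 0]], [0, [0, 0, 0], [0, 0, 0]], [0, [0, 0, 0], [0, 0, 0]]]'

```text
clock: 18.5
tool_pos: [0.465, -0.3218, 0.074]
ee_rot: [-2.078, -2.355, 0.0]
force: [0.7, -0.3, -3.8]
opening: 0.125
grasp_force: 79.1
```

```bash
python3 - <<'E'
from h import *
from scipy.spatial.transform import Rotation as R
st=ctrl.state(); M=R.from_rotvec(st['ee_rot']).as_matrix(); p=st['tool_pos']
S=np.array([np.cos(.1258),np.sin(.1258),0]); c=np.array([.4654,-.3232,.0448])+.0006*S
print('toolyaw',np.degrees(np.arctan2(M[1,1],M[0,1])),p,st['grasp_force'],st['force'])
print('shift',M.T@(c-p)+[.0006,0.0002,0])
a=snap('wrist','w8'); b=snap('side','s8'); print(proj('w8',p+M@[.0596,0,.0068]),proj('s8',p))
g=np.zeros((600,800,3),np.uint8)
g[:,:400]=cv2.resize(a[105:150,243:273],(400,600),interpolation=cv2.INTER_CUBIC)
g[:,400:]=cv2.resize(b[220:340,300:380],(400,600),interpolation=cv2.INTER_CUBIC)
cv2.imwrite('pics/g8.png',g[:,:,::-1])
E
```

```text
toolyaw 7.160154625862106 [ 0.46497603 -0.32177709  0.07402584] 79.12275910377502 [ 0.71109442 -0.25624849 -3.83865524]
shift [-0.00087647  0.00105719  0.02922482]
[258.61185161 128.39368206] [335.93943606 272.09297323]
```

View pics/g8.png

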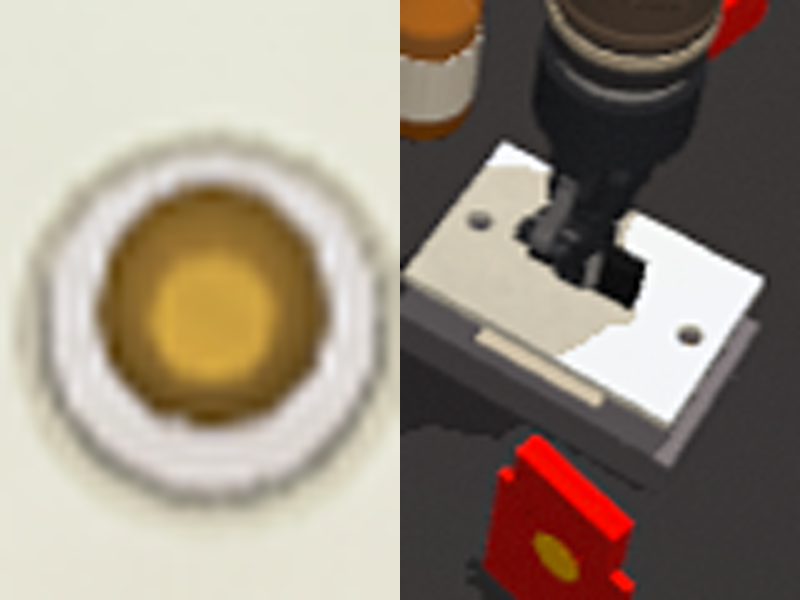

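Through the hole (centre (215,320) in the crop), the pin tip is visible at (213,315), almost concentric. I'll measure the residual.

```bash
python3 - <<'E'
from h import *
from scipy.spatial.transform import Rotation as R
st=ctrl.state(); M=R.from_rotvec(st['ee_rot']).as_matrix(); p=st['tool_pos']
o=lambda x,y:((x+.5)/13.333-.5+243,(y+.5)/13.333-.5+105)
T=lambda u,z:(M.T@(ray('w8',o(*u),z)-p)).round(4)
print('hole top',T((215,320),p[2]-.0068),'hole bottom edge',T((215,325),p[2]-.0148),'pin',T((213,315),.054),'pin body',T((215,305),.050))
E
```

```text
hole top [ 0.0598 -0.0003  0.0068] hole bottom edge [ 0.0591 -0.0003  0.0148] pin [ 0.0592 -0.0004  0.0205] pin body [ 0.0593 -0.0003  0.0245]
```

drive_tool --motion '[[0, [-0.04, 0, 0.4], [0, 0, 0]], [0, [0, 0, 0.4], [0, 0, 0]], [0, [0, 0, 0.4], [0, 0, 0]], [0, [0, 0, 0], [0, 0, 0]], [0, [0, 0, 0], [0, 0, 0]]]'

```text
clock: 19.1
tool_pos: [0.4651, -0.3222, 0.062]
ee_rot: [-2.078, -2.355, 0.0]
force: [0.6, 0.0, -4.4]
opening: 0.122
grasp_force: 79.1
```

No contact and the pins are in the holes; I'll continue down.

drive_tool --motion '[[0, [0, 0, 0.5], [0, 0, 0]], [0, [0, 0, 0.5], [0, 0, 0]], [0, [0, 0, 0.3], [0, 0, 0]], [0, [0, 0, 0.2], [0, 0, 0]], [0, [0, 0, 0], [0, 0, 0]]]'

```text
clock: 19.6
tool_pos: [0.465, -0.3222, 0.0468]
ee_rot: [-2.078, -2.355, 0.0]
force: [-0.1, -0.4, -3.1]
opening: 0.118
grasp_force: 79.1
```

drive_tool --motion '[[0, [0, 0, 0.1], [0, 0, 0]], [0, [0, 0, 0], [0, 0, 0]], [0, [0, 0, 0], [0, 0, 0]]]'

```text
clock: 19.9
tool_pos: [0.4653, -0.3224, 0.0464]
ee_rot: [2.078, 2.356, 0.0]
force: [-0.1, -0.3, -3.5]
opening: 0.123
grasp_force: 79.1
```

drive_tool --motion '[[0, [0, 0, 0.1], [0, 0, 0]], [0, [0, 0, 0.1], [0, 0, 0]], [0, [0, 0, 0], [0, 0, 0]], [0, [0, 0, 0], [0, 0, 0]]]'

```text
clock: 20.3
tool_pos: [0.4653, -0.3224, 0.0448]
ee_rot: [2.078, 2.355, 0.0]
force: [-2.0, 1.3, 2.4]
opening: 0.119
grasp_force: 79.7
```

drive_tool --motion '[[0.3, [0, 0, 0], [0, 0, 0]], [0.5, [0, 0, 0], [0, 0, 0]], [0.5, [0, 0, 0], [0, 0, 0]], [0.5, [0, 0, 0], [0, 0, 0]], [0.5, [0, 0, 0], [0, 0, 0]]]'

```text
clock: 20.8
tool_pos: [0.4653, -0.3224, 0.0443]
ee_rot: [2.078, 2.356, 0.0]
force: [0.7, -0.9, -1.0]
opening: 0.498
grasp_force: 0.0
```

drive_tool --motion '[[0.5, [0, 0, -1], [0, 0, 0]], [0.5, [0, 0, -3], [0, 0, 0]], [0.5, [0, 0, -4], [0, 0, 0]], [0.5, [0, 0, -4], [0, 0, 0]], [0.5, [0, 0, -4], [0, 0, 0]]]'

```text
clock: 21.3
tool_pos: [0.465, -0.3222, 0.2067]
ee_rot: [2.078, 2.355, 0.0]
force: [0.2, 0.4, -0.6]
opening: 0.501
grasp_force: 0.0
```

drive_tool --motion '[[0.5, [-4, 0, 0], [0, 0, 0]], [0.5, [-4, 0, 0], [0, 0, 0]], [0.5, [-2, 0, 0], [0, 0, 0]], [0.5, [0, 0, 0], [0, 0, 0]], [0.5, [0, 0, 0], [0, 0, 0]]]'

```text
clock: 21.8
tool_pos: [0.4775, -0.4215, 0.2044]
ee_rot: [-2.079, -2.355, -0.0]
force: [-0.7, 0.0, -0.1]
opening: 0.502
grasp_force: 0.0
```

```bash
python3 - <<'E'
from h import *
a=snap('wrist','w9'); b=snap('side','s9'); c=snap('top','t9')
g=np.zeros((600,800,3),np.uint8)
g[:300,:400]=cv2.resize(a,(400,300)); g[:300,400:]=cv2.resize(b,(400,300))
g[300:,:400]=cv2.resize(c[182:242,332:412],(400,300),interpolation=cv2.INTER_CUBIC); g[300:,400:]=cv2.resize(b[250:325,290:390],(400,300),interpolation=cv2.INTER_CUBIC)
cv2.imwrite('pics/g9.png',g[:,:,::-1])
E
```

```text
(no output)
```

All ten views are used, so I'll check the final placing numerically.

```bash
python3 - <<'E'
from h import *
from m import fit
for f in('w9','t9'):
    im=cv2.imread(f'pics/{f}.png'); m=((im.min(2)>120)&(im.max(2)-im.min(2)<50)).astype(np.uint8)
    u=proj(f,[.4653,-.3226,.038])
    for c in cv2.findContours(m,cv2.RETR_EXTERNAL,cv2.CHAIN_APPROX_NONE)[0]:
        if cv2.contourArea(c)>300 and cv2.pointPolygonTest(c,tuple(map(float,u)),True)>-10:
            q=cv2.approxPolyDP(c,3,True)[:,0]; print(f,cv2.contourArea(c),q.tolist())
    M=np.array([[.9920,.1263],[-.1263,.9920]])
    P=np.array([(-50,75),(50,75),(50,-75),(-50,-75)])/1000@M+[.4653,-.3226]
    print('expected',proj(f,np.c_[P,np.full(4,.038)]).round(1).tolist())
print(ctrl.state()['force'])
E
```

```text
w9 15285.0 [[205, 0], [212, 153], [306, 153], [312, 0], [263, 0], [264, 13], [260, 17], [251, 8], [254, 0]]
expected [[204.1, -10.2], [313.0, -10.6], [306.2, 152.5], [211.7, 152.8]]
t9 1891.5 [[392, 187], [340, 200], [349, 232], [402, 220]]
expected [[350.6, 232.1], [341.3, 198.0], [391.8, 186.8], [402.0, 220.5]]
[ 0.13421902 -0.27204646 -0.60001777]
```

```bash
python3 -c "
from h import *
print(ctrl.hand_in())"
```

```text
the job is handed in; nothing more can be done
None
```

The orange paddle is home in the clip-marked slot and the cover plate measures flush on the stage over both pins; both are released and the job is handed in at about 22 s (no verdict was returned).

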